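Strip the electrode-arm stand for washing

TASK

Take the electrode-arm stand apart for washing: from its stud lift off first the wing nut, then the spacer sleeve, then the bracket, and set each one down inside the rectangular wash tray before you take the next. In the tray the nut and the sleeve may stand or lie but not on top of one another, and the bracket must sit flat on its foot, upright end up, on the tray's floor.

Things in the scene. Friction and masses are not known exactly. Their poses are not given: they have to be found in the camera images.
- nut_mid (a point): Centre, half-way up, of the black plastic wing nut on top of the grey stand's steel stud. 46 mm tall: round hub, diameter 28 mm, two wings 8 mm thick sticking out along its own x to 33 mm each side, in the upper half. Grip across the hub, along its y. z up. Already unscrewed: it lifts straight off; the stud reaches 20 mm into it. It rests on the spacer, 23 mm below this point. About 40 g.
- spacer_mid (a point): Centre, half-way up, of the white plastic spacer sleeve under the wing nut: a plain tube (axis z), outer diameter 32 mm, bore 16 mm, 46 mm tall, loose around the 10 mm stud, standing on the bracket's foot. The stud ends 20 mm above its top: raise it 70 mm to clear. Underside 23 mm below this point. About 40 g.
- bracket_flange (a point): Grip point in the upright end of the L-shaped aluminium bracket (upright 10 mm thick along its x, 36 mm wide along y), 40 mm above its underside, 22 mm below its top. Its foot, a flat bar 36 x 10 mm, runs along -x: 17 mm hole, around the stud, 75 mm from here, end at 93 mm. z up. Loose on the 20 mm thick stand base; the stud ends 76 mm above its underside: raise it 80 mm to clear. ~120 g.
- tray: Open grey plastic wash tray, fixed to the bench, 200 mm along its x, 260 mm along its y, 30 mm high, walls and floor 5 mm thick. Origin at the centre of its underside, on the bench; z points up.
There are look-alikes about, which are no part of the job. Of the things shaped like the part that bears nut_mid, the black one is meant.

How it is judged (in metres and radians):
On the way, in this order (a step that is already met when the one before it is completed fails the run):
1. the wing nut lies in the tray while the spacer and the bracket are still on the stud (moved less than 30 mm and 60 mm) (x of nut_mid in the frame of tray between -0.095 and 0.095 m and y of nut_mid in the frame of tray between -0.125 and 0.125 m and z of nut_mid in the frame of tray between 0.005 and 0.048 m and distance of spacer_mid from where it was at the start of the episode below 0.03 m and distance of bracket_flange from where it was at the start of the episode below 0.06 m), for 0.2 s.
2. the spacer lies in the tray while the bracket is still on the stud (moved less than 60 mm) (x of spacer_mid in the frame of tray between -0.095 and 0.095 m and y of spacer_mid in the frame of tray between -0.125 and 0.125 m and z of spacer_mid in the frame of tray between 0.005 and 0.045 m and distance of bracket_flange from where it was at the start of the episode below 0.06 m), for 0.2 s.
3. the bracket sits flat in the tray (x of bracket_flange in the frame of tray between -0.095 and 0.095 m and y of bracket_flange in the frame of tray between -0.125 and 0.125 m and z of bracket_flange in the frame of tray between 0.035 and 0.058 m and angle between bracket_flange's own z axis and vertical below 0.18 rad), for 0.2 s.
At the end, for the whole second after the job is handed in: All three released and at rest inside the tray: nut centre, spacer centre and bracket point within 95 mm (tray x) and 125 mm (tray y) of its centre; nut centre under 48 mm and spacer centre under 45 mm above its underside; bracket point 35 to 58 mm above it, bracket level within 10 degrees (all of step 3 and x of nut_mid in the frame of tray between -0.095 and 0.095 m and y of nut_mid in the frame of tray between -0.125 and 0.125 m and z of nut_mid in the frame of tray between 0.005 and 0.048 m and x of spacer_mid in the frame of tray between -0.095 and 0.095 m and y of spacer_mid in the frame of tray between -0.125 and 0.125 m and z of spacer_mid in the frame of tray between 0.005 and 0.045 m and linear speed of each of nut, spacer, bracket below 0.03 m/s); the robot touches nothing.
It also fails if it takes over 72 s, if anything falls off the work surface, if the arm or the gripper's body presses on something with over 40 N, if the wrist force passes 120 N, or if a joint passes its speed limit or range.

ROBOT

A 6-joint arm with a two-finger parallel gripper is mounted at the origin on the work surface. World frame = base frame: x ahead of the robot, y to its left, z up, the work surface at z = 0. Lengths are in mm, angles in rad, forces in N, time in s.
With the tool pointing down it reaches from about 350 to 775 mm from the base axis. Payload 7.3 kg.
Tool frame: the origin (TCP) lies at the very end of the fingers, on their centre line; the grasp point (between the pads) lies 19 mm behind it; z points along the fingers, y is the line along which they close (so a half turn about z gives the same grasp; the last joint's range is limited). The gripper opens to 92 mm and grips with 3 to 60 N. Pads are 19 mm wide; open, the fingers measure 130 mm over their backs; the gripper's body (75 mm by 190 mm) begins 47 mm behind the grasp point.
Start: joints at [-1.43, 0.342, 1.524, -0, 1.275, -0.146], TCP at [148.536, -503.569, 226.741] pointing down, gripper open.
Joint ranges: [-2.53, 2.53], [-0.77, 2.02], [0.04, 2.7], [-1, 4.14], [0.28, 2.66], [-3.11, 3.11]. Speed limits (rad/s): [2.57, 2.57, 3.14, 3.14, 3.14, 3.14].

INTERFACE

Orientations are given as [roll, pitch, yaw] about the fixed x, y, z axes, in that order (R = Rz(yaw) Ry(pitch) Rx(roll)).
In Python, from plant import * gives the robot as it stands.
- The arm moves only by the tool arm_command, never from a script. Its arguments are lists of equal length, an entry for each row: "gripper": the finger opening in mm, from 0 to 91.8; "dp": the shift along the tool's x, y, z in units of 25 mm (1.0 is 25 mm), a list of three; "twist": the turn about the tool's z in units of 5 degrees (1.0 is 5 degrees). A call has exactly 5 rows; each row shifts and turns the commanded pose from where the row before left it, along the tool's axes as they then stand; what a row does not reach is not made up. A row lasts 1/8 s, in which the tool goes at most 62.5 mm and 10.7 degrees, less where a joint would pass 70% of its speed; a pose out of reach is approached as far as the arm can. A call is refused whole if a number of a shift passes 1 or a number of a turn 1, either way. A call with a gripper value outside its range is refused whole. The fingers move at their own pace and stop on an object; the grip force is fixed at half the most. Time passes only in rows, so rows that do not move let the fingers close, or fill a call up. It gives the time, the measured TCP pose, the force, the opening and the grip force at its end, in the units of the state.
- get_obs(): the state, without advancing time (a new reading comes with each control period).
- capture(name): name is "scene" or "top"; returns the picture (420x560x3 uint8, red, green, blue); there is no depth.
- get_calibration(name): a dict with "mtx" (3x3 intrinsics, pixels), "dist_coeffs" ([k1, k2, p1, p2, k3] as OpenCV has them; the pictures are not rectified), "position" and "attitude" of the camera in the world. Camera axes: x right, y down, z forward; pixel columns grow to the right and rows downward; lengths in mm; the calibration is good to about 2 mm. A picture is of the moment at which its call begins. get_calibration takes no time and is no camera call.
- close_job(): hands the job in; it is judged then, once.
The state is a dict: "time": time; "joint_positions": joint angles; "dq": joint speeds; "tau": joint torques, N m; "tool_pos": TCP position; "tcp_rot": TCP orientation; "contact_force": force on the tool from outside, world axes, zero at the start; "moment": the same for the moment, N m; "grip_width": finger opening in mm; "finger_force": force on a finger pad.
Only numpy, scipy, OpenCV 4.12 (cv2) and the standard library are available. Lean on these libraries where they do the work, as an engineer would, in place of code of your own. Each camera call takes 0.05 s, during which the arm holds its last target. There are 200 camera calls.

## Working session

There is one attempt and no reset: what is moved stays moved. The work goes in short steps, Python scripts to look and compute and a tool call to move; the robot and the scene stay as the last step left them, time stands still between calls to the robot, and variables do not carry over. Pictures are saved under pics/ and viewed, at most 10 in all, crops included, and the job is handed in when it is done.

Besides the shell and the picture viewer there is one more tool, called as name(argument=value, ...) on one line, values as JSON. arm_command: Moves the arm, as the interface text tells. Its arguments: {"type":"object","properties":{"gripper":{"type":"array"},"dp":{"type":"array"},"twist":{"type":"array"}},"required":["gripper","dp","twist"]}

```bash
mkdir -p pics; ls
python3 - <<'E'
from plant import *
import cv2
o=get_obs();print(o)
for n in("scene","top"):
    cv2.imwrite(f"pics/{n}0.png",capture(n)[:,:,::-1]);print(get_calibration(n))
E
```

```text
pics
{'time': 0.0, 'joint_positions': array([-1.43003956e+00,  3.42734840e-01,  1.52500706e+00, -2.52521746e-05,
        1.27539653e+00, -1.45992544e-01]), 'dq': array([ 0.00084595, -0.00037159,  0.000704  , -0.00075626, -0.00038871,
       -0.00036646]), 'tau': array([-2.39805006e-03, -4.31252682e+01, -2.44216275e+01,  7.15808664e-02,
        5.61466638e-02, -1.40615430e-04]), 'tool_pos': array([ 148.44924327, -503.15455512,  226.04214795]), 'tcp_rot': array([-3.14005980e+00, -2.00982264e-04,  2.86756531e-01]), 'contact_force': array([0.48432956, 0.30905338, 0.89899307]), 'moment': array([-0.01436741,  0.00107558,  0.01699195]), 'finger_force': 0.0, 'grip_width': 92.08381187261216}
{'mtx': array([[379.60615266,   0.        , 275.28410626],
       [  0.        , 379.60615266, 205.0998453 ],
       [  0.        ,   0.        ,   1.        ]]), 'dist_coeffs': array([0.00514107, 0.        , 0.        , 0.        , 0.        ]), 'position': array([860.07981477, 545.76888668, 569.79644866]), 'attitude': array([-2.25320322, -0.00409424,  2.53648251])}
{'mtx': array([[498.69858935,   0.        , 284.27717579],
       [  0.        , 498.69858935, 206.72056588],
       [  0.        ,   0.        ,   1.        ]]), 'dist_coeffs': array([-0.1124235,  0.       ,  0.       ,  0.       ,  0.       ]), 'position': array([405.31031149,  46.43228605, 985.25570116]), 'attitude': array([-3.00762737,  0.01313494, -1.55856033])}
```

View pics/scene0.png

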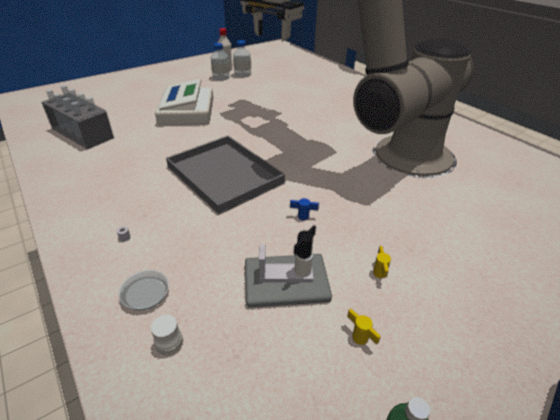

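View pics/top0.png

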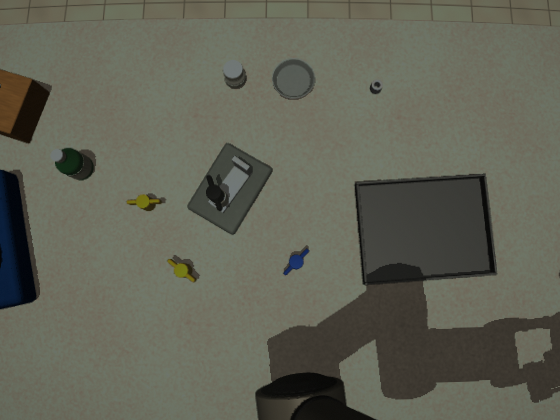

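The scene view shows the stand at (288,278), with the black nut at (305,243), the upright at (262,258) and the tray at (225,172). In the top view the nut is at (215,192), the upright at (241,163), and the tray corners are (357,183), (486,176), (495,272) and (363,283).

```bash
cat > h.py <<'E'
import numpy as np,cv2
from scipy.spatial.transform import Rotation as R
from plant import *
def ray(n,px):
    c=get_calibration(n);p=cv2.undistortPoints(np.array(px,float).reshape(-1,1,2),c["mtx"],c["dist_coeffs"]).reshape(-1,2)
    d=R.from_euler("xyz",c["attitude"]).apply(np.c_[p,np.ones(len(p))]);return np.array(c["position"]),d
def onz(n,px,z):
    o,d=ray(n,px);return (o+d*((z-o[2])/d[:,2])[:,None]).round(1)
def tri(a,b):
    (o1,d1),(o2,d2)=ray("top",[a]),ray("scene",[b]);d1=d1[0]/np.linalg.norm(d1[0]);d2=d2[0]/np.linalg.norm(d2[0])
    t=np.linalg.lstsq(np.c_[d1,-d2],o2-o1,rcond=None)[0];p,q=o1+t[0]*d1,o2+t[1]*d2
    return ((p+q)/2).round(1),np.linalg.norm(p-q).round(1)
E
python3 - <<'E'
from h import *
t=cv2.imread("pics/top0.png");s=cv2.imread("pics/scene0.png")
print("tray rim z30",onz("top",[(357,183),(486,176),(495,272),(363,283)],30).tolist())
print("nut top",onz("top",[(215,191)],115),"upright",onz("top",[(241,163)],82))
a=cv2.resize(t[140:240,180:280],(560,560),interpolation=cv2.INTER_CUBIC)
b=cv2.resize(s[220:310,240:340],(622,560),interpolation=cv2.INTER_CUBIC)
b=b[:,:240*2+80] if 0 else b
cv2.imwrite("pics/ct.png",a);cv2.imwrite("pics/cs.png",b)
E
```

```text
tray rim z30 [[582.0, -80.5, 30.0], [599.4, -337.6, 30.0], [410.9, -348.3, 30.0], [389.2, -90.8, 30.0]]
nut top [[549.3 182.7 115. ]] upright [[607.9 141.1  82. ]]
```

View pics/ct.png

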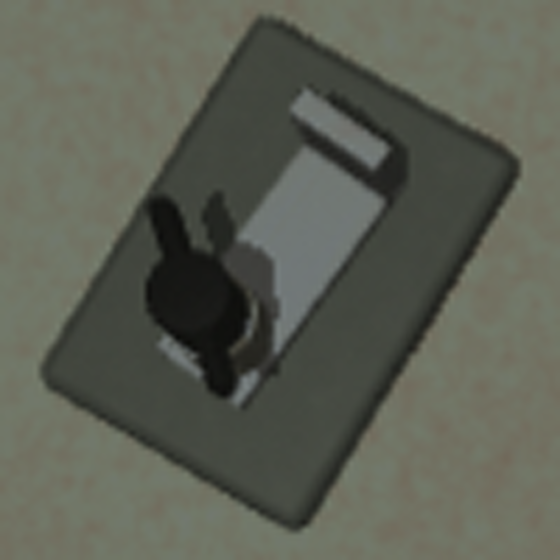

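View pics/cs.png

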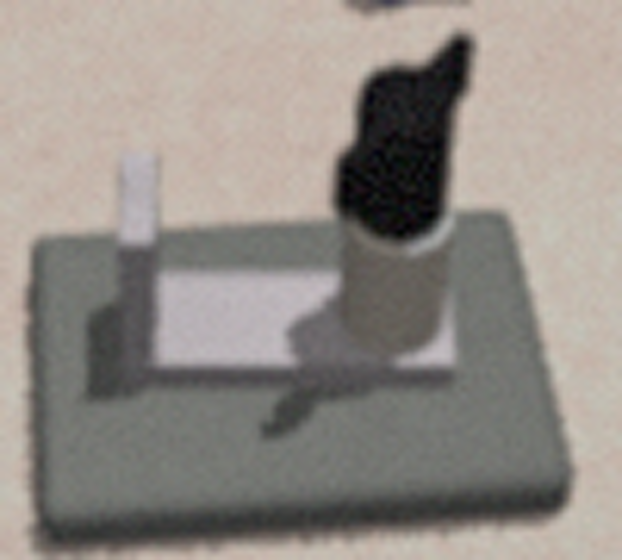

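The top crop shows the nut's top face at crop (194,290), wing tips at (163,208) and (221,388), and the upright's top face centred at (342,129). In the scene crop the upright's top face is at (138,197), and the nut sits over the sleeve.

Run:
```python
from h import *
T=lambda l:[((x+.5)/5.6-.5+180,(y+.5)/5.6-.5+140) for x,y in l]
S=lambda l:[((x+.5)/6.22-.5+240,(y+.5)/6.22-.5+220) for x,y in l]
def ang(p,q):d=np.subtract(q,p);return np.degrees(np.arctan2(d[1],d[0])).round(1),np.hypot(*d[:2]).round(1)
n=onz("top",T([(194,290),(160,205),(223,390)]),122);print("nut",n.tolist(),ang(n[1],n[2]))
u=onz("top",T([(307,88),(391,145),(380,170),(291,112)]),82);print("upr",u.mean(0),ang(u[0],u[1]),ang(u[3],u[2]),ang(u[0],u[3]))
b=onz("top",T([(268,18),(518,165),(300,528),(46,378)]),18);print("base",b.mean(0),ang(b[3],b[0]),ang(b[2],b[1]),ang(b[0],b[1]))
f=onz("top",T([(160,345),(242,407),(387,203),(305,145)]),30);print("foot",f.tolist(),ang(f[1],f[2]))
g=onz("scene",S([(138,197)]),82);print("scene upr",g)
g=onz("scene",S([(397,215)]),76);print("scene spacer top",g)
g=onz("scene",S([(405,95)]),122);print("scene nut top",g)
```

```text
nut [[547.5, 182.9, 122.0], [574.6, 194.6, 122.0], [515.9, 172.8, 122.0]] (np.float64(-159.6), np.float64(62.6))
upr [608.675 141.65   82.   ] (np.float64(-123.9), np.float64(34.2)) (np.float64(-122.9), np.float64(35.7)) (np.float64(148.1), np.float64(9.7))
base [571.95 168.1   18.  ] (np.float64(-29.8), np.float64(150.5)) (np.float64(-29.7), np.float64(149.0)) (np.float64(-120.4), np.float64(104.7))
foot [[543.2, 208.7, 30.0], [521.8, 179.5, 30.0], [594.0, 130.8, 30.0], [614.5, 160.1, 30.0]] (np.float64(-34.0), np.float64(87.1))
scene upr [[610.5 146.3  82. ]]
scene spacer top [[550.2 189.3  76. ]]
scene nut top [[549.5 188.2 122. ]]
```

arm_command(gripper=[55,55,55,55,55], dp=[[0,0,0],[1,-0.82,0],[1,-0.82,0],[1,-0.82,0],[1,-0.82,0]], twist=[-0.8,0,0,0,0])

```text
time: 0.72
tool_pos: [213.9, -390.7, 226.4]
tcp_rot: [-3.141, -0.0, 0.356]
contact_force: [0.3, -0.6, 0.4]
grip_width: 55.4
finger_force: 0.0
```

arm_command(gripper=[55,55,55,55,55], dp=[[1,-0.82,0],[1,-0.82,0],[1,-0.82,0],[1,-0.82,0],[1,-0.82,0]], twist=[0,0,0,0,0])

```text
time: 1.35
tool_pos: [295.3, -251.0, 226.5]
tcp_rot: [-3.141, 0.0, 0.356]
contact_force: [-0.2, -0.5, 1.2]
grip_width: 55.0
finger_force: 0.0
```

arm_command(gripper=[55,55,55,55,55], dp=[[1,-0.82,0],[1,-0.82,0],[1,-0.82,0],[1,-0.82,0],[1,-0.82,0]], twist=[0,0,0,0,0])

```text
time: 1.98
tool_pos: [376.6, -111.4, 226.5]
tcp_rot: [-3.141, 0.0, 0.357]
contact_force: [0.4, -0.3, -0.0]
grip_width: 55.2
finger_force: 0.0
```

arm_command(gripper=[55,55,55,55,55], dp=[[1,-0.82,0],[1,-0.82,0],[1,-0.82,0],[1,-0.82,0],[1,-0.82,0]], twist=[0,0,0,0,0])

```text
time: 2.6
tool_pos: [457.9, 28.3, 226.4]
tcp_rot: [-3.141, 0.001, 0.357]
contact_force: [-0.4, 0.1, 0.9]
grip_width: 55.0
finger_force: 0.0
```

arm_command(gripper=[55,55,55,55,55], dp=[[1,-0.82,0],[1,-0.82,0],[1,-0.82,0],[1,-0.82,0],[0,0,0]], twist=[0,0,0,0,0])

```text
time: 3.22
tool_pos: [523.0, 140.4, 225.9]
tcp_rot: [-3.141, 0.001, 0.359]
contact_force: [-0.3, -0.0, 0.5]
grip_width: 54.6
finger_force: 0.0
```

arm_command(gripper=[55,55,55,55,55], dp=[[0.8,-0.66,0],[0.8,-0.66,0],[0,0,1],[0,0,1],[0,0,1]], twist=[0,0,0,0,0])

```text
time: 3.85
tool_pos: [548.2, 182.9, 150.7]
tcp_rot: [3.141, 0.001, 0.356]
contact_force: [0.3, -0.3, 0.4]
grip_width: 55.1
finger_force: 0.0
```

Run:
```python
from h import *
print(get_obs()["tool_pos"])
s=capture("scene")[:,:,::-1];cv2.imwrite("pics/s1.png",cv2.resize(s[190:310,230:370],(700,600),interpolation=cv2.INTER_CUBIC))
```

```text
[548.15095939 182.92040112 150.74482562]
```

View pics/s1.png

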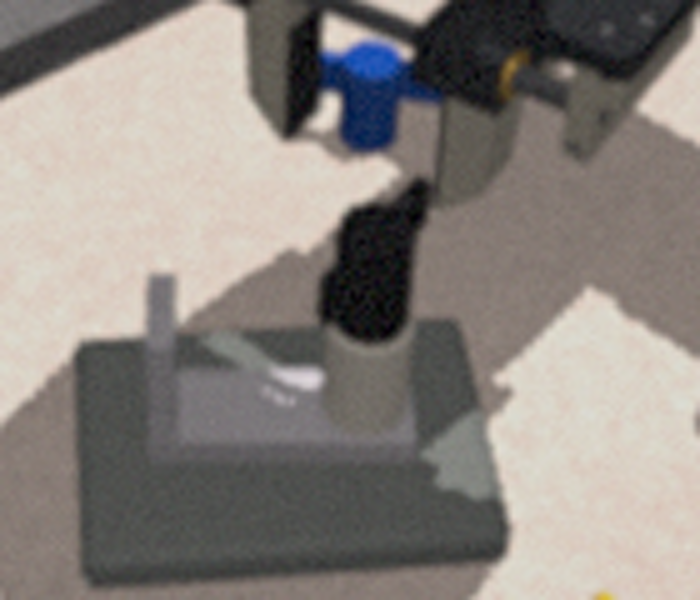

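The fingertips straddle the black nut, with their midpoint at about (378,165), directly above the nut top at (375,215). Descend and grip.

arm_command(gripper=[55,55,55,55,55], dp=[[0,0,0.8],[0,0,0.8],[0,0,0.8],[0,0,0],[0,0,0]], twist=[0,0,0,0,0])

```text
time: 4.53
tool_pos: [549.2, 183.6, 92.7]
tcp_rot: [3.141, -0.001, 0.356]
contact_force: [0.3, 0.2, 0.2]
grip_width: 54.8
finger_force: 0.0
```

arm_command(gripper=[20,20,20,20,20], dp=[[0,0,0],[0,0,0],[0,0,0],[0,0,0],[0,0,0]], twist=[0,0,0,0,0])

```text
time: 5.15
tool_pos: [548.7, 183.9, 91.7]
tcp_rot: [3.142, 0.0, 0.357]
contact_force: [-0.5, -0.2, -0.1]
grip_width: 26.5
finger_force: 29.9
```

arm_command(gripper=[20,20,20,20,20], dp=[[0,0,-0.5],[0,0,-1],[0,0,-1],[0,0,-1],[0,0,-0.5]], twist=[0,0,0,0,0])

```text
time: 5.78
tool_pos: [549.3, 184.0, 193.9]
tcp_rot: [3.141, -0.003, 0.357]
contact_force: [-0.2, -0.2, -0.1]
grip_width: 27.0
finger_force: 29.9
```

Run:
```python
from h import *
s=capture("scene")[:,:,::-1];cv2.imwrite("pics/s2.png",cv2.resize(s[150:310,230:390],(600,600),interpolation=cv2.INTER_CUBIC))
```

```text
(no output)
```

View pics/s2.png

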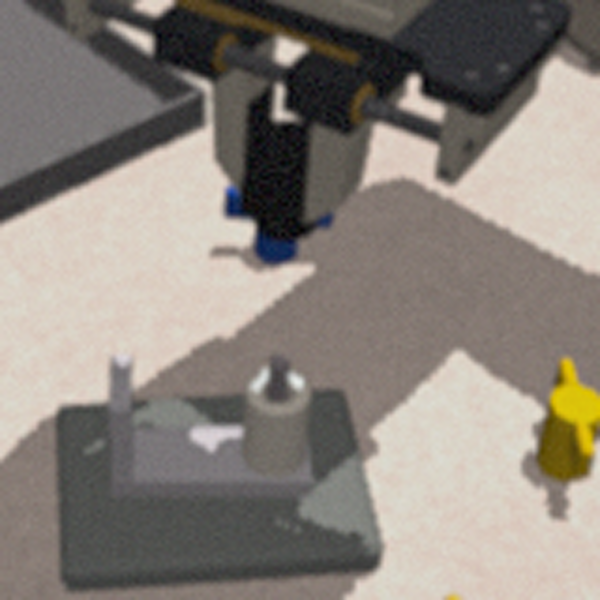

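The nut is held between the fingers at (275,180). The sleeve is still on the stud at (278,400) and the bracket hasn't moved.

arm_command(gripper=[20,20,20,20,20], dp=[[-0.8,1,0],[-0.8,1,0],[-0.8,1,0],[-0.8,1,0],[-0.8,1,0]], twist=[0,0,0,0,0])

```text
time: 6.45
tool_pos: [497.9, 30.9, 191.1]
tcp_rot: [-3.141, 0.001, 0.357]
contact_force: [-0.3, 0.5, -0.7]
grip_width: 26.9
finger_force: 29.9
```

arm_command(gripper=[20,20,20,20,20], dp=[[-0.8,1,0],[-0.8,1,0],[-0.8,1,0],[-0.8,1,0],[-0.8,1,0]], twist=[0,0,0,0,0])

```text
time: 7.08
tool_pos: [447.9, -121.0, 191.2]
tcp_rot: [-3.141, 0.001, 0.357]
contact_force: [0.3, -0.5, 0.1]
grip_width: 27.0
finger_force: 29.9
```

arm_command(gripper=[20,20,20,20,20], dp=[[-0.7,0.9,0],[0,0,0.8],[0,0,1],[0,0,1],[0,0,1]], twist=[0,0,0,0,0])

```text
time: 7.7
tool_pos: [439.7, -147.3, 95.6]
tcp_rot: [-3.141, 0.0, 0.356]
contact_force: [-0.2, 0.5, -1.1]
grip_width: 27.2
finger_force: 29.9
```

arm_command(gripper=[20,20,20,20,20], dp=[[0,0,1],[0,0,1],[0,0,0.5],[0,0,0.2],[0,0,0]], twist=[0,0,0,0,0])

```text
time: 8.32
tool_pos: [440.2, -147.5, 29.4]
tcp_rot: [3.141, -0.0, 0.357]
contact_force: [0.1, -0.1, 0.2]
grip_width: 26.7
finger_force: 29.9
```

arm_command(gripper=[20,20,50,50,50], dp=[[0,0,0.26],[0,0,0],[0,0,0],[0,0,0],[0,0,0]], twist=[0,0,0,0,0])

```text
time: 8.95
tool_pos: [440.1, -147.5, 22.9]
tcp_rot: [3.141, -0.0, 0.357]
contact_force: [0.7, 1.0, -0.1]
grip_width: 48.7
finger_force: 0.0
```

arm_command(gripper=[55,55,55,55,55], dp=[[0,0,-1],[0,0,-1],[0,0,-1],[0,0,-1],[0,0,-1]], twist=[0,0,0,0,0])

```text
time: 9.57
tool_pos: [439.9, -147.3, 148.6]
tcp_rot: [3.141, -0.0, 0.357]
contact_force: [-0.4, -1.0, 0.5]
grip_width: 55.4
finger_force: 0.0
```

arm_command(gripper=[55,55,55,55,55], dp=[[0.8,-1,0],[0.8,-1,0],[0.8,-1,0],[0.8,-1,0],[0.8,-1,0]], twist=[0,0,0,0,0])

```text
time: 10.2
tool_pos: [490.3, 5.7, 147.8]
tcp_rot: [3.141, -0.0, 0.357]
contact_force: [0.0, -0.2, 0.1]
grip_width: 55.1
finger_force: 0.0
```

arm_command(gripper=[55,55,55,55,55], dp=[[0.8,-1,0],[0.8,-1,0],[0.8,-1,0],[0.8,-1,0],[0.8,-1,0]], twist=[0,0,0,0,0])

```text
time: 10.82
tool_pos: [540.3, 157.7, 147.6]
tcp_rot: [3.141, 0.0, 0.357]
contact_force: [-0.2, -0.6, 0.0]
grip_width: 55.3
finger_force: 0.0
```

Run:
```python
from h import *
print(get_obs()["tool_pos"])
cv2.imwrite("pics/t3.png",capture("top")[:,:,::-1])
s=capture("scene")[:,:,::-1];cv2.imwrite("pics/s3.png",s)
a=cv2.resize(s[130:310,160:340],(600,600),interpolation=cv2.INTER_CUBIC)
cv2.imwrite("pics/s3c.png",a)
```

```text
[540.33741332 157.69437954 147.6489597 ]
```

View pics/s3c.png

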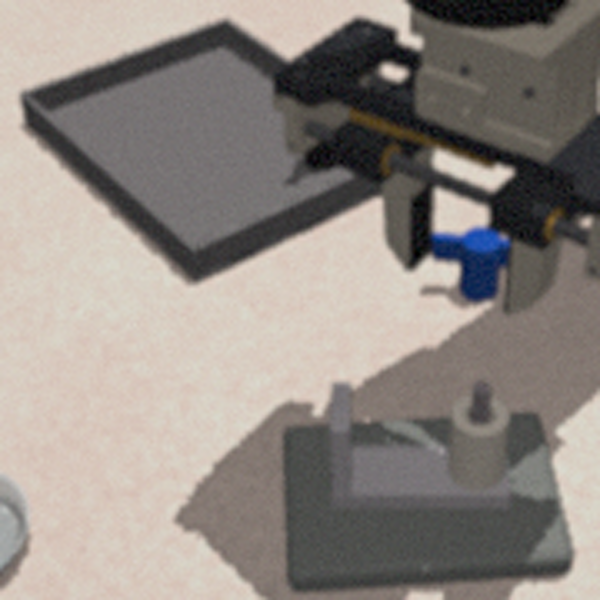

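The sleeve is on the stud, with its top at crop (479,415). The nut in the tray is mostly behind the gripper, near (310,165), so I'll measure it in the top view.

Run:
```python
from h import *
print("spacer",onz("scene",[(160+479/3.333,130+413/3.333)],76))
t=cv2.imread("pics/t3.png").max(2);t0=cv2.imread("pics/top0.png").max(2)
m=((t<25)&(t0>45)).astype(np.uint8);m[:, :365]=0;m[:,484:]=0;m[:188]=0;m[276:]=0
n,l,s,c=cv2.connectedComponentsWithStats(m)
for i in range(1,n):
    if s[i,4]>15:print(s[i],c[i],onz("top",[c[i]],45))
```

```text
spacer [[549.4 189.2  76. ]]
[384 241  18  23 229] [391.50655022 253.83406114] [[ 444.4 -142.9   45. ]]
```

arm_command(gripper=[55,55,55,55,55], dp=[[0.72,-0.9,0],[0,0,1],[0,0,1],[0,0,1],[0,0,1]], twist=[0,0,0,0,0])

```text
time: 11.55
tool_pos: [548.9, 183.2, 46.9]
tcp_rot: [3.141, 0.0, 0.356]
contact_force: [-0.1, -0.7, -0.2]
grip_width: 54.7
finger_force: 0.0
```

arm_command(gripper=[25,25,25,25,25], dp=[[0,0,0.1],[0,0,0],[0,0,0],[0,0,0],[0,0,0]], twist=[0,0,0,0,0])

```text
time: 12.18
tool_pos: [549.8, 184.1, 46.2]
tcp_rot: [3.141, -0.002, 0.357]
contact_force: [0.4, -0.6, 6.0]
grip_width: 32.0
finger_force: 30.0
```

arm_command(gripper=[25,25,25,25,25], dp=[[0,0,-0.5],[0,0,-1],[0,0,-1],[0,0,-1],[0,0,-1]], twist=[0,0,0,0,0])

```text
time: 12.8
tool_pos: [549.0, 184.1, 159.1]
tcp_rot: [3.142, -0.0, 0.357]
contact_force: [0.1, -0.3, 0.2]
grip_width: 31.5
finger_force: 30.0
```

arm_command(gripper=[25,25,25,25,25], dp=[[-0.6,0.96,0],[-0.6,0.96,0],[-0.6,0.96,0],[-0.6,0.96,0],[-0.6,0.96,0]], twist=[0,0,0,0,0])

```text
time: 13.42
tool_pos: [520.5, 44.7, 158.3]
tcp_rot: [3.141, -0.0, 0.357]
contact_force: [0.1, -0.6, 0.0]
grip_width: 31.4
finger_force: 30.0
```

arm_command(gripper=[25,25,25,25,25], dp=[[-0.6,0.96,0],[-0.6,0.96,0],[-0.6,0.96,0],[-0.6,0.96,0],[-0.6,0.96,0]], twist=[0,0,0,0,0])

```text
time: 14.05
tool_pos: [492.1, -94.0, 158.3]
tcp_rot: [3.141, -0.0, 0.357]
contact_force: [-0.1, -0.8, -0.7]
grip_width: 31.5
finger_force: 30.0
```

arm_command(gripper=[25,25,25,25,25], dp=[[-0.6,0.96,0],[-0.6,0.96,0],[-0.6,0.96,0],[-0.6,0.96,0],[-0.6,0.96,0]], twist=[0,0,0,0,0])

```text
time: 14.68
tool_pos: [463.8, -232.6, 158.3]
tcp_rot: [3.141, -0.0, 0.357]
contact_force: [0.6, -0.1, 0.1]
grip_width: 31.4
finger_force: 30.0
```

arm_command(gripper=[25,25,25,25,25], dp=[[-0.6,0.96,0],[-0.6,0.96,0],[0,0,1],[0,0,1],[0,0,1]], twist=[0,0,0,0,0])

```text
time: 15.3
tool_pos: [452.6, -287.4, 82.6]
tcp_rot: [3.141, -0.0, 0.356]
contact_force: [-0.2, -0.5, -0.2]
grip_width: 31.3
finger_force: 30.0
```

arm_command(gripper=[25,25,25,25,25], dp=[[0,0,1],[0,0,0.8],[0,0,0.3],[0,0,0],[0,0,0]], twist=[0,0,0,0,0])

```text
time: 15.92
tool_pos: [453.2, -287.7, 31.2]
tcp_rot: [3.14, -0.001, 0.357]
contact_force: [-0.2, -0.4, -0.2]
grip_width: 31.5
finger_force: 30.0
```

arm_command(gripper=[25,25,52,52,52], dp=[[0,0,0.32],[0,0,0],[0,0,0],[0,0,0],[0,0,0]], twist=[0,0,0,0,0])

```text
time: 16.55
tool_pos: [452.8, -287.4, 22.4]
tcp_rot: [3.141, -0.0, 0.357]
contact_force: [-0.2, 1.2, 0.1]
grip_width: 51.2
finger_force: 0.0
```

arm_command(gripper=[52,52,52,52,52], dp=[[0,0,-1],[0,0,-1],[0,0,-1],[0,0,-1],[0,0,-1]], twist=[0,0,0,0,0])

```text
time: 17.18
tool_pos: [452.6, -287.2, 148.2]
tcp_rot: [3.141, -0.0, 0.357]
contact_force: [0.9, -0.3, 0.9]
grip_width: 51.9
finger_force: 0.0
```

Run:
```python
from h import *
t=capture("top")[:,:,::-1]
a=cv2.resize(t[145:235,185:275],(450,450),interpolation=cv2.INTER_CUBIC)
b=cv2.resize(t[155:305,350:500],(350,350),interpolation=cv2.INTER_CUBIC)
c=np.zeros((450,800,3),np.uint8);c[:,:450]=a;c[:350,450:]=b
cv2.imwrite("pics/t4.png",c)
```

```text
(no output)
```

View pics/t4.png

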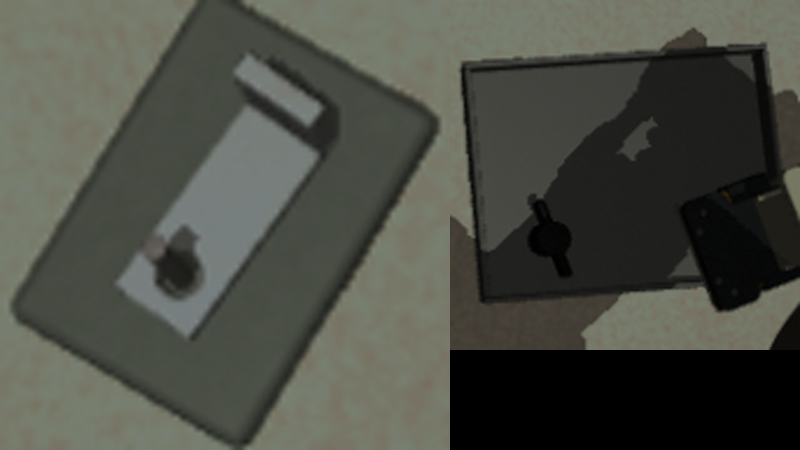

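The top crop shows the bracket unmoved: upright centre (280,90) and foot aligned with it. The nut stands in the tray at (550,238); the sleeve is under the gripper.

arm_command(gripper=[50,50,50,50,50], dp=[[0,0,0],[0,0,0],[0,0,0],[0,0,0],[0,0,0]], twist=[-1,-1,-1,-1,-1])

```text
time: 17.85
tool_pos: [452.5, -287.2, 146.8]
tcp_rot: [-3.141, 0.0, 0.796]
contact_force: [-0.0, 0.5, 0.6]
grip_width: 50.1
finger_force: 0.0
```

arm_command(gripper=[50,50,50,50,50], dp=[[0,0,0],[0,0,0],[0,0,0],[1,-0.24,0],[1,-0.24,0]], twist=[-1,-1,-0.2,0,0])

```text
time: 18.48
tool_pos: [470.3, -238.6, 146.9]
tcp_rot: [-3.141, 0.0, 0.983]
contact_force: [0.1, 0.5, 0.1]
grip_width: 49.6
finger_force: 0.0
```

arm_command(gripper=[50,50,50,50,50], dp=[[1,-0.24,0],[1,-0.24,0],[1,-0.24,0],[1,-0.24,0],[1,-0.24,0]], twist=[0,0,0,0,0])

```text
time: 19.1
tool_pos: [514.6, -117.4, 147.0]
tcp_rot: [-3.142, 0.0, 0.983]
contact_force: [-1.0, 0.3, -0.3]
grip_width: 50.3
finger_force: 0.0
```

arm_command(gripper=[50,50,50,50,50], dp=[[1,-0.24,0],[1,-0.24,0],[1,-0.24,0],[1,-0.24,0],[1,-0.24,0]], twist=[0,0,0,0,0])

```text
time: 19.73
tool_pos: [558.7, 3.3, 146.9]
tcp_rot: [-3.141, 0.0, 0.983]
contact_force: [-0.0, -0.8, -0.3]
grip_width: 50.1
finger_force: 0.0
```

arm_command(gripper=[50,50,50,50,50], dp=[[1,-0.24,0],[1,-0.24,0],[1,-0.24,0],[1,-0.24,0],[0,0,0]], twist=[0,0,0,0,0])

```text
time: 20.35
tool_pos: [593.9, 100.5, 146.7]
tcp_rot: [-3.141, 0.0, 0.986]
contact_force: [0.1, -0.1, -0.2]
grip_width: 49.9
finger_force: 0.0
```

Run:
```python
from h import *
o=get_obs();p=o["tool_pos"];y=o["tcp_rot"][2];X,Y=609.5-p[0],142.8-p[1]
print(p,np.degrees(y),(X*np.cos(y)+Y*np.sin(y))/25,(X*np.sin(y)-Y*np.cos(y))/25)
# spacer in tray: bright blob
t=capture("top").min(2);m=(t>110).astype(np.uint8);m[:, :365]=0;m[:,484:]=0;m[:188]=0;m[276:]=0
n,l,s,c=cv2.connectedComponentsWithStats(m)
for i in range(1,n):
    if s[i,4]>15:print(s[i],c[i],onz("top",[c[i]],51))
```

```text
[593.94831034 100.45022667 146.74820806] 56.49952791311118 1.7559337005681548 -0.41625737619888037
[461 243  15  16 131] [467.80916031 250.5648855 ] [[ 451.1 -287.7   51. ]]
```

The sleeve stands in the tray at (451,-288). Next is the bracket grasp.

arm_command(gripper=[50,50,50,50,50], dp=[[0.88,-0.21,0],[0.88,-0.21,0],[0,0,1],[0,0,1],[0,0,1]], twist=[0,0,0,0,0])

```text
time: 21.02
tool_pos: [609.7, 141.8, 71.5]
tcp_rot: [3.141, -0.0, 0.984]
contact_force: [0.4, -0.1, 0.2]
grip_width: 50.4
finger_force: 0.0
```

arm_command(gripper=[50,50,50,5,5], dp=[[0,0,0.8],[0,0,0.4],[0,0,0],[0,0,0],[0,0,0]], twist=[0,0,0,0,0])

```text
time: 21.65
tool_pos: [610.0, 141.6, 43.2]
tcp_rot: [3.14, -0.001, 0.985]
contact_force: [0.3, -0.8, 0.7]
grip_width: 34.7
finger_force: 0.0
```

arm_command(gripper=[5,5,5,5,5], dp=[[0,0,0],[0,0,0],[0,0,0],[0,0,0],[0,0,0]], twist=[0,0,0,0,0])

```text
time: 22.28
tool_pos: [609.4, 141.6, 42.4]
tcp_rot: [-3.142, 0.0, 0.985]
contact_force: [-0.4, 0.2, 2.6]
grip_width: 9.6
finger_force: 30.0
```

arm_command(gripper=[5,5,5,5,5], dp=[[0,0,-0.5],[0,0,-1],[0,0,-1],[0,0,-1],[0,0,-1]], twist=[0,0,0,0,0])

```text
time: 22.9
tool_pos: [609.5, 141.5, 156.1]
tcp_rot: [3.141, -0.0, 0.985]
contact_force: [-0.7, -0.8, -0.9]
grip_width: 9.5
finger_force: 30.0
```

Run:
```python
from h import *
s=capture("scene")[:,:,::-1];cv2.imwrite("pics/s5.png",cv2.resize(s[150:310,200:360],(600,600),interpolation=cv2.INTER_CUBIC))
```

```text
(no output)
```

View pics/s5.png

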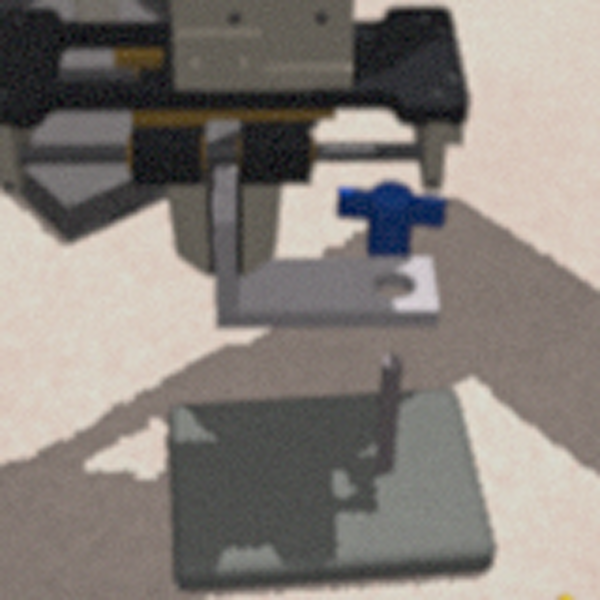

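The bracket is held level at (230,230), with its hole at (395,283) clear of the stud top at (390,360).

arm_command(gripper=[5,5,5,5,5], dp=[[-0.94,0.38,0],[-0.94,0.38,0],[-0.94,0.38,0],[-0.94,0.38,0],[-0.94,0.38,0]], twist=[0,0,0,0,0])

```text
time: 23.58
tool_pos: [583.8, 16.5, 154.6]
tcp_rot: [3.141, 0.0, 0.985]
contact_force: [0.4, -0.5, -1.1]
grip_width: 9.7
finger_force: 30.0
```

arm_command(gripper=[5,5,5,5,5], dp=[[-0.94,0.38,0],[-0.94,0.38,0],[-0.94,0.38,0],[-0.94,0.38,0],[-0.94,0.38,0]], twist=[0,0,0,0,0])

```text
time: 24.2
tool_pos: [558.4, -107.6, 154.6]
tcp_rot: [3.141, 0.0, 0.985]
contact_force: [0.7, -0.7, -1.7]
grip_width: 10.0
finger_force: 30.0
```

arm_command(gripper=[5,5,5,5,5], dp=[[-0.94,0.38,0],[-0.94,0.38,0],[-0.94,0.38,0],[-0.94,0.38,0],[-0.94,0.38,0]], twist=[0,0,0,0,0])

```text
time: 24.82
tool_pos: [533.0, -231.8, 154.6]
tcp_rot: [3.141, 0.0, 0.985]
contact_force: [0.4, 0.2, -1.6]
grip_width: 9.9
finger_force: 30.0
```

arm_command(gripper=[5,5,5,5,5], dp=[[-0.94,0.38,0],[0,0,0],[0,0,0],[0,0,0],[0,0,0]], twist=[0,1,1,1,1])

```text
time: 25.45
tool_pos: [528.1, -255.9, 154.5]
tcp_rot: [3.142, 0.0, 0.633]
contact_force: [0.4, 0.7, -0.7]
grip_width: 9.7
finger_force: 30.0
```

arm_command(gripper=[5,5,5,5,5], dp=[[0,0,0],[0,0,0],[0,0,0],[0,0,0],[0,0,0]], twist=[1,1,1,1,1])

```text
time: 26.08
tool_pos: [528.1, -255.8, 154.5]
tcp_rot: [3.141, 0.0, 0.197]
contact_force: [0.3, 0.1, -1.7]
grip_width: 10.1
finger_force: 30.0
```

arm_command(gripper=[5,5,5,5,5], dp=[[0,0,0],[0,0,0],[0,0,1],[0,0,1],[0,0,0]], twist=[1,0.4,0,0,0])

```text
time: 26.7
tool_pos: [527.0, -255.0, 102.9]
tcp_rot: [-3.139, 0.004, 0.078]
contact_force: [0.6, -0.1, -0.7]
grip_width: 9.8
finger_force: 30.0
```

arm_command(gripper=[5,5,5,5,5], dp=[[0,0,1],[0,0,1],[0,0,0.7],[0,0,0.2],[0,0,0]], twist=[0,0,0,0,0])

```text
time: 27.32
tool_pos: [528.5, -256.0, 32.7]
tcp_rot: [3.141, -0.001, 0.077]
contact_force: [1.2, -0.4, -0.7]
grip_width: 10.0
finger_force: 30.0
```

arm_command(gripper=[5,5,5,5,5], dp=[[0,0,0.07],[0,0,0],[0,0,0],[0,0,0],[0,0,0]], twist=[0,0,0,0,0])

```text
time: 27.95
tool_pos: [528.2, -255.8, 30.5]
tcp_rot: [3.142, -0.0, 0.077]
contact_force: [-0.3, 0.1, -1.1]
grip_width: 9.9
finger_force: 30.0
```

arm_command(gripper=[5,5,30,30,30], dp=[[0,0,0.1],[0,0,0],[0,0,0],[0,0,0],[0,0,0]], twist=[0,0,0,0,0])

```text
time: 28.58
tool_pos: [528.3, -255.9, 28.1]
tcp_rot: [3.141, -0.0, 0.077]
contact_force: [0.7, -0.6, -0.3]
grip_width: 29.3
finger_force: 0.0
```

arm_command(gripper=[40,40,40,40,40], dp=[[0,0,-0.5],[0,0,-1],[0,0,-1],[0,0,-1],[0,0,-1]], twist=[0,0,0,0,0])

```text
time: 29.2
tool_pos: [528.3, -255.8, 142.4]
tcp_rot: [3.141, -0.001, 0.077]
contact_force: [-0.0, 0.1, -0.3]
grip_width: 39.8
finger_force: 0.0
```

arm_command(gripper=[40,40,40,40,40], dp=[[0,-1,-1],[0,-1,-1],[0,-1,-1],[0,-1,-1],[0,-1,-1]], twist=[0,0,0,0,0])

```text
time: 29.82
tool_pos: [518.2, -130.3, 267.4]
tcp_rot: [3.141, -0.001, 0.077]
contact_force: [1.0, -0.3, -0.1]
grip_width: 40.1
finger_force: 0.0
```

arm_command(gripper=[40,40,40,40,40], dp=[[0,-1,0],[0,-1,0],[0,-1,0],[0,-1,0],[0,-1,0]], twist=[0,0,0,0,0])

```text
time: 30.45
tool_pos: [508.6, -5.7, 266.5]
tcp_rot: [3.141, -0.001, 0.077]
contact_force: [0.1, -0.3, 0.3]
grip_width: 39.9
finger_force: 0.0
```

Run:
```python
from h import *
s=capture("scene")[:,:,::-1];t=capture("top")[:,:,::-1]
a=cv2.resize(s[120:220,150:300],(600,400),interpolation=cv2.INTER_CUBIC)
b=cv2.resize(t[155:305,350:500],(200,200),interpolation=cv2.INTER_CUBIC)
c=np.zeros((400,800,3),np.uint8);c[:,:600]=a;c[:200,600:]=b
cv2.imwrite("pics/f.png",c)
```

```text
(no output)
```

View pics/f.png

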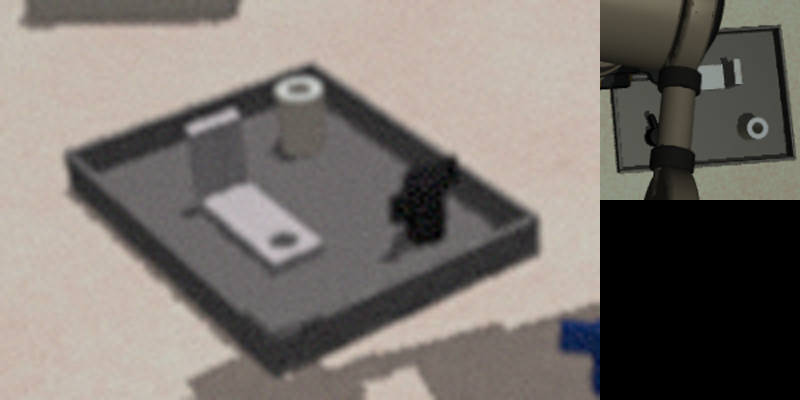

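All three parts are in the tray: the bracket flat with its upright at (215,150), the sleeve standing at (300,115) and the nut standing at (425,200). The arm is clear of everything.

```bash
python3 -c "
from plant import *
print(close_job())"
```

```text
the job is handed in; nothing more can be done
None
```

The nut, then the sleeve, then the bracket were moved from the stud into the wash tray, with the bracket flat on its foot and the arm clear; I handed the job in at about 30 s, and no verdict was returned.

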